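# Set the ribbon tensioner and lock it

## Robot

A 7-joint arm with a two-finger parallel gripper is mounted at the origin on the work surface. World frame = base frame: x ahead of the robot, y to its left, z up, the work surface at z = 0. Lengths are in m, angles in rad, forces in N, time in s.
With the tool pointing down it reaches from about 0.425 to 1.025 m from the base axis. Payload 9.4 kg.
Tool frame: the origin (TCP) lies at the very end of the fingers, on their centre line; the grasp point (between the pads) lies 19 mm behind it; z points along the fingers, x is the direction in which the jaws open and shut, and the axes are right-handed (so a half turn about z gives the same grasp; the last joint's range is limited). The gripper opens to 85 mm and grips with 20 to 120 N. Pads are 22 mm wide; open, the fingers measure 114 mm over their backs; the gripper's body (76 mm by 85 mm) begins 54 mm behind the grasp point. The pads swing forward as they close: fully open they stand 13 mm farther back than shut.
Start: joints at [-1.31, 0.599, -0.003, 1.599, 0.002, 0.943, -0.08], TCP at [0.24, 0.684, 0.231] pointing down, gripper open.
Joint ranges: [-2.57, 2.57], [-0.35, 1.97], [-1.29, 1.29], [0.11, 2.56], [-1.05, 4.19], [0.11, 1.86], [-2.63, 2.63]. Speed limits (rad/s): [2.22, 2.22, 3.01, 3.01, 3.14, 3.14, 3.14].

## Interface

Orientations are given as a unit quaternion [x, y, z, w].
In Python, from station import bot gives the robot as it stands. The module is installed in compiled form; this text tells all that it offers.
- The arm moves only by the shell command python3 -m creep 'ROWS'. ROWS is JSON, a list that holds one entry, the list of rows, each a list of 7 numbers: the shift along the tool's x, y, z in m, then the turn, a rotation vector about the tool's x, y, z in degrees, then the opening, from 0 (shut) to 1 (fully open). A call has 1 to 10 rows; each row shifts and turns the commanded pose from where the row before left it, along the tool's axes as they then stand; what a row does not reach is not made up. A row lasts 1/10 s, in which the tool goes at most 50 mm and 8.59 degrees, less where a joint would pass 70% of its speed; a pose out of reach is approached as far as the arm can. A call with a gripper value outside its range is refused whole. The fingers move at their own pace and stop on an object; the grip force is fixed at half the most. Time passes only in rows, so rows that do not move let the fingers close. It gives the time, the measured TCP pose, the force and the opening at its end, in the units of the state.
- bot.sense(): the state, without advancing time (a new reading comes with each control period).
- bot.get_image(name): name is "scene" or "top" or "wrist"; returns (picture, depth): 480x640x3 uint8, red, green, blue; 480x640 float32, m along the optical axis (not along the pixel's ray), 0 where there is no reading.
- bot.camera_info(name): a dict with "intrinsics" (3x3 intrinsics, pixels), "D" ([k1, k2, p1, p2, k3] as OpenCV has them; the pictures are not rectified), "pose" (4x4, takes a point from camera to world coordinates). Camera axes: x right, y up, looking along -z (the intrinsics and any distortion apply to the point x, -y, -z); pixel columns grow to the right and rows downward; lengths in m; the calibration is good to about 2 mm. A picture is of the moment at which its call begins: read the wrist's pose just before it. camera_info takes no time and is no camera call; for the wrist camera it gives the pose at the moment of the call.
- bot.job_done(): hands the job in, once; it reports no verdict.
Trained networks look in the newest picture that a camera, given by its name, has taken for a name from the list of things; names that differ only in an ending like _2 or _b are one class to them, and where a whole thing is asked for, a point or a joint stands for the part that bears it (a point fixed in the world has none). Each returns a list of dicts, best first, with "confidence" (0 to 1); they miss things now and then, are a little off and sometimes report something else, mostly with a low value. They report only what shows in the picture. A call takes as long as a camera call.
- bot.outline_of(camera, label): "mask" (480x640 bool, what is visible of it) and "position" ([column, row] as shares, 0 to 1, of the picture: columns of its width, rows of its height, amid what is visible of it).
- bot.spot_point(camera, label): "position" ([column, row] as shares, 0 to 1, of the picture: columns of its width, rows of its height: a listed point, or the origin of a listed thing).
The state is a dict: "time": time; "q": joint angles; "dq": joint speeds; "joint_torque": joint torques, N m; "position": TCP position; "orientation": TCP orientation; "wrist_force": force on the tool from outside, world axes, zero at the start; "wrist_torque": the same for the moment, N m; "opening": opening from 0.0 (shut) to 1.0 (fully open).
Only numpy, scipy, OpenCV 4.12 (cv2) and the standard library are available. Lean on these libraries where they do the work, as an engineer would, in place of code of your own. Each camera call takes 0.05 s, during which the arm holds its last target. There are 200 camera calls.

## Task

Set the ribbon tensioner: loosen its hexagonal lock ring, turn the square adjuster head clockwise until the finger underneath presses gently on the sprung rubber pad (about 6 N), then retighten the lock ring firmly, but without straining it, so that the setting holds. Never force the adjuster while it is locked, never push the pad hard, and leave the other things on the table where they are.

Things in the scene. Friction and masses are not known exactly. Their poses are not given: they have to be found in the camera images.
- head (a point): the adjuster's square steel head, 28 x 28 mm, from 80 to 108 mm above the table, on top of the upright spindle; this point is on the spindle axis, 96 mm up. Its x and y axes are square to the flats: grip any opposite pair. Turned clockwise (seen from above) it brings the finger to the pad: 0.25 to 1.3 rad to first touch. It is locked while the ring is tight: do not force it then
- ring_grip (a point): centre of the brass hexagonal lock ring on the same spindle just below the head: 50 mm across flats, 58 mm over corners, from 56 to 76 mm above the table. Its y axis is square to one pair of flats, the other pairs are 60 degrees round. Grip it with the fingers straddling the head; below the ring nothing stands higher than 45 mm, save a 47 mm sleeve on the axis
- finger_tip (a point): the round upright tip (12 mm diameter, mid-height 24 mm above the table) of the flat steel finger on the foot of the spindle, 36 mm from the spindle axis, low down under the ring; starts clear of the pad
- frame: aluminium frame, plate 190 x 180 x 12 mm fixed to the table; origin on the spindle axis at table height (plate centre 10 mm to its +y), +x towards the rear column (42 mm tall) and the bridge from it to the spindle (top 40 mm); the spring block and pad are on its -x +y side
- adjuster: spindle (22 mm diameter), head and finger in one piece; origin on the spindle axis at table height, z up, -x axis along the finger. Turns about the vertical; running friction about 0.5 Nm once the ring is loose; it stays where it is left
- lock_ring: the lock ring; origin on the spindle axis at table height, z up. Right-hand thread on the spindle: anticlockwise from above loosens, clockwise tightens. It starts tight; 1.0 rad anticlockwise frees it fully (thread ends 1.9 rad round). It is carried round when the adjuster is turned, and its running torque while free is about 0.38 Nm
- lock_shoe: steel shoe hidden under the ring, turning with the spindle, pressed down on the frame by the ring's thread. The ring angle (against the spindle) where it begins to bear differs each time: 0.45 to 0.85 rad back from the start. From there about 105 N and 0.37 Nm more torque on the ring per rad. Firmly tight is 0.7 rad past it: 75 N, 0.26 Nm above running; 45 N is the least, 110 N the most. Origin on the axis
- spring_block: fixed block 36 x 16 x 26 mm on the plate, origin under its centre, carrying a rubber pad 26 x 10 x 18 mm on a spring plunger, 0.8 N per mm, 18 mm travel. The pad's face, 15 to 33 mm above the table, stands 58 to 82 mm to -y of this origin (differs each time). From first touch the adjuster's torque rises about 1.0 Nm per rad: 6 N is 0.2 rad and 0.2 Nm past it
- bobbin: white plastic bobbin, 34 mm diameter, 26 mm tall, standing on the frame's plate; origin under its centre; a bystander, leave alone
- ribbon_spool: white spool, 76 mm diameter, 30 mm tall; origin under its centre; a bystander, leave alone
- bead_jar: glass jar with metal lid, 48 mm diameter, 60 mm tall; origin under its centre; a bystander, leave alone
- bead_box: open wooden box with four compartments, 100 x 70 x 35 mm; origin under its centre; a bystander, leave alone
- awl: screwdriver-like awl lying down, 150 mm long; a bystander, leave alone
- twig: thin dark twig lying down, 170 mm long, 12 mm thick; a bystander, leave alone
- pin_dish: small white dish, 64 mm diameter, 22 mm tall; origin under its centre; a bystander, leave alone

How it is judged:
By the outcome, as a careful person would: the job done as asked, in the order asked, and still so for the second after the job is handed in, with the robot touching nothing.
It also fails if it takes over 67 s, if anything falls off the work surface, if the arm or the gripper's body presses on something with over 40 N, if the wrist force passes 120 N, or if a joint passes its speed limit or range.

## Working session

There is one attempt and no reset: what is moved stays moved. The work goes in short steps, Python scripts to look and compute and a shell command to move; the robot and the scene stay as the last step left them, time stands still between calls to the robot, and variables do not carry over. Pictures are saved under pics/ and viewed, about 8 in all and at most 12, crops included, and the job is handed in when it is done.

```bash
mkdir -p pics
cat > h.py <<'E'
import numpy as np, cv2
from station import bot
from scipy.spatial.transform import Rotation as R
def ray(cam,uv,info=None):
    i=info or bot.camera_info(cam);K=np.array(i["intrinsics"]);D=np.array(i["D"]);P=np.array(i["pose"])
    n=cv2.undistortPoints(np.array([[uv]],float),K,D)[0,0]
    d=P[:3,:3]@np.array([n[0],-n[1],-1.0]);return P[:3,3],d
def at_z(cam,uv,z,info=None):
    o,d=ray(cam,uv,info);return o+d*(z-o[2])/d[2]
def px(p): return (p["position"][0]*640,p["position"][1]*480)
def st():
    s=bot.sense();e=R.from_quat(s["orientation"]).as_matrix()
    print("t%.2f"%s["time"],"p",np.round(s["position"],4),"x",np.round(e[:,0],3),"z",np.round(e[:,2],3),"yaw",round(np.degrees(np.arctan2(e[1,0],e[0,0])),2),"F",np.round(s["wrist_force"],2),"T",np.round(s["wrist_torque"],3),"op",round(s["opening"],3),"q6 %.3f"%s["q"][6]);return s
E
python3 - <<'E'
from h import *
st()
for c in ["scene","top"]:
    im,d=bot.get_image(c);cv2.imwrite(f"pics/{c}0.png",im[:,:,::-1])
    for l,z in [("head",.096),("ring_grip",.066),("finger_tip",.024),("frame",0),("spring_block",0.0)]:
        r=bot.spot_point(c,l)
        for p in r[:1]: print(c,l,round(p["confidence"],2),np.round(px(p)),np.round(at_z(c,px(p),z),4))
E
```

```text
t0.00 p [0.2401 0.6835 0.2304] x [ 0.331  0.943 -0.002] z [-0.    -0.002 -1.   ] yaw 70.65 F [ 0.68  0.15 -0.55] T [-0.04   0.065  0.014] op 1.0 q6 -0.080
scene head 0.81 [244. 244.] [ 0.5335 -0.0593  0.096 ]
scene ring_grip 0.68 [244. 254.] [ 0.5252 -0.0618  0.066 ]
scene frame 0.85 [249. 288.] [ 0.5397 -0.0629  0.    ]
scene spring_block 0.92 [295. 271.] [0.5104 0.0221 0.    ]
top head 0.62 [400. 240.] [ 0.539  -0.0597  0.096 ]
top ring_grip 0.59 [399. 243.] [ 0.5387 -0.0623  0.066 ]
top frame 0.97 [391. 252.] [ 0.5345 -0.0575  0.    ]
top spring_block 0.96 [343. 258.] [0.5265 0.0227 0.    ]
```

View pics/top0.png

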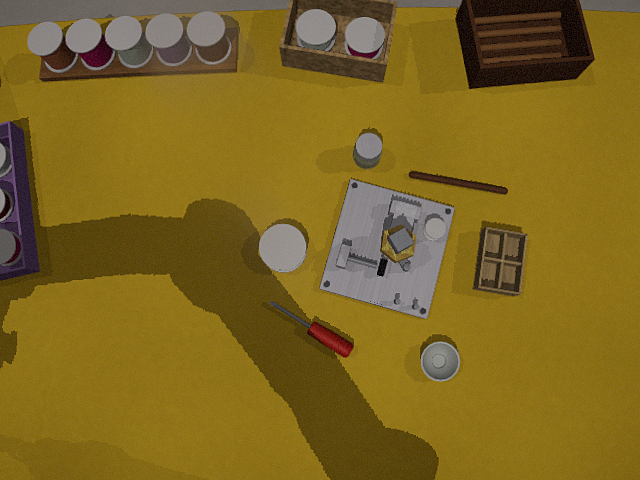

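The top view shows the tensioner at about (399,242), with the finger at (405,265), the pad at (382,268) and the spool, bobbin and jar clear of the spindle. I'll move above it.

```bash
python3 -m creep '[[[-0.0302,0.0262,0,0,0,0,1],[-0.0302,0.0262,0,0,0,0,1],[-0.0302,0.0262,0,0,0,0,1],[-0.0302,0.0262,0,0,0,0,1],[-0.0302,0.0262,0,0,0,0,1],[-0.0302,0.0262,0,0,0,0,1],[-0.0302,0.0262,0,0,0,0,1],[-0.0302,0.0262,0,0,0,0,1],[-0.0302,0.0262,0,0,0,0,1],[-0.0302,0.0262,0,0,0,0,1]]]'
python3 -m creep '[[[-0.0302,0.0262,0,0,0,0,1],[-0.0302,0.0262,0,0,0,0,1],[-0.0302,0.0262,0,0,0,0,1],[-0.0302,0.0262,0,0,0,0,1],[-0.0302,0.0262,0,0,0,0,1],[-0.0302,0.0262,0,0,0,0,1],[-0.0302,0.0262,0,0,0,0,1],[-0.0302,0.0262,0,0,0,0,1],[-0.0302,0.0262,0,0,0,0,1],[-0.0302,0.0262,0,0,0,0,1]]]'
python3 -m creep '[[[0,0,0,0,0,8,1],[0,0,0,0,0,8,1],[0,0,0,0,0,8,1],[0,0,0,0,0,8,1],[0,0,0,0,0,8,1],[0,0,0,0,0,8,1],[0,0,0,0,0,0,1],[0,0,0,0,0,0,1]]]'
python3 - <<'E'
from h import *
st();i=bot.camera_info("wrist");im,d=bot.get_image("wrist");cv2.imwrite("pics/w1.png",im[:,:,::-1]);np.savez("w1.npz",im=im,d=d,P=i["pose"])
print(np.round(i["pose"],3))
for l,z in [("head",.096),("ring_grip",.066),("finger_tip",.024),("frame",0),("spring_block",0.0)]:
    for p in bot.spot_point("wrist",l)[:1]: print(l,round(p["confidence"],2),np.round(px(p)),np.round(at_z("wrist",px(p),z,i),4))
for l,z in [("head",.108),("lock_ring",.076)]:
    for m in bot.outline_of("wrist",l)[:1]: print(l,m["confidence"],m["mask"].sum())
E
```

```text
time: 1.6
position: [0.3879, 0.3108, 0.2316]
orientation: [0.816, 0.578, 0.0, -0.0]
wrist_force: [0.1, 0.4, -0.9]
opening: 0.998
time: 2.6
position: [0.5351, -0.0611, 0.2316]
orientation: [0.816, 0.578, 0.0, 0.0]
wrist_force: [0.6, -0.1, 0.1]
opening: 0.999
time: 3.4
position: [0.5346, -0.0593, 0.2314]
orientation: [0.98, 0.199, 0.0, 0.0]
wrist_force: [1.5, 0.0, -0.3]
opening: 1.004
t3.40 p [ 0.5346 -0.0593  0.2314] x [0.921 0.389 0.   ] z [ 0. -0. -1.] yaw 22.9 F [ 1.47  0.05 -0.27] T [0.038 0.012 0.005] op 1.004 q6 0.597
[[ 0.921 -0.375 -0.103  0.507]
 [ 0.389  0.889  0.242  0.002]
 [ 0.001 -0.263  0.965  0.374]
 [ 0.     0.     0.     1.   ]]
head 0.57 [322. 236.] [ 0.5369 -0.0611  0.096 ]
ring_grip 0.91 [323. 223.] [ 0.5357 -0.0564  0.066 ]
finger_tip 0.77 [288. 223.] [ 0.5065 -0.0782  0.024 ]
frame 0.59 [324. 213.] [ 0.5383 -0.0581  0.    ]
spring_block 0.73 [344. 139.] [0.5279 0.0211 0.    ]
head 0.59 3144
lock_ring 0.55 1541
```

View pics/w1.png

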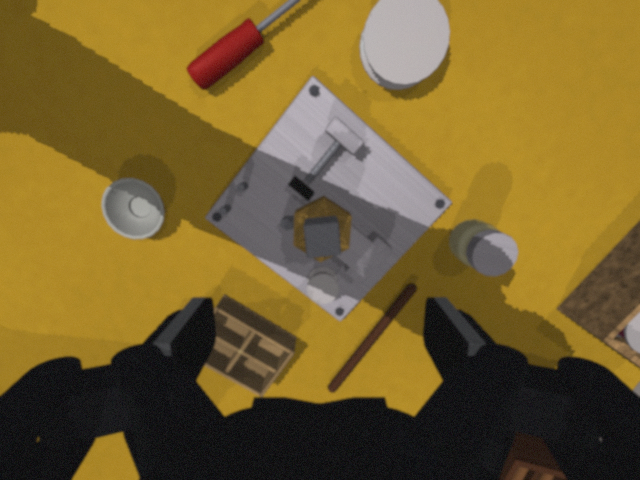

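The wrist view shows the head at (322,238), the hex ring at (322,228), the finger tip at (288,222) and the black pad at (302,187). I'll rectify crops to get the angles.

```bash
cat >> h.py <<'E'
def rect(im,info,z,c,half,n):
    K=np.array(info["intrinsics"]);D=np.array(info["D"]);P=np.array(info["pose"])
    g=np.linspace(-half,half,n);Y,X=np.meshgrid(c[1]-g,c[0]-g) ; # rows: up=+x, left=+y
    X,Y=np.meshgrid(c[0]-g,c[1]-g,indexing="ij")
    w=np.stack([X,Y,np.full_like(X,z)],-1).reshape(-1,3)
    q=(w-P[:3,3])@P[:3,:3]; q=q*[1,-1,-1]
    uv=cv2.projectPoints(q,np.zeros(3),np.zeros(3),K,D)[0].reshape(n,n,2).astype(np.float32)
    return cv2.remap(im,uv[...,0],uv[...,1],cv2.INTER_CUBIC)
E
python3 - <<'E'
from h import *
a=np.load("w1.npz");i=dict(bot.camera_info("wrist"));i["pose"]=a["P"]
o=[]
for z,h in [(.108,.05),(.076,.05)]:
    r=rect(a["im"],i,z,(.537,-.059),h,400);r=cv2.convertScaleAbs(r,alpha=1.8);o.append(r)
cv2.imwrite("pics/r1.png",np.hstack(o)[:,:,::-1])
for l,z in [("head",.108),("lock_ring",.076)]:
    ms=bot.outline_of("wrist",l)
    if ms:
        c=max(cv2.findContours(ms[0]["mask"].astype(np.uint8),0,1)[0],key=cv2.contourArea)[:,0]
        w=np.array([at_z("wrist",p,z,i)[:2] for p in c])
        print(l,cv2.minAreaRect((w*1000).astype(np.float32)))
E
```

```text
head ((532.2713012695312, -54.28203582763672), (51.945465087890625, 47.20478820800781), 51.46223068237305)
lock_ring ((534.2505493164062, -56.08781051635742), (50.16303253173828, 48.09597396850586), 22.866626739501953)
```

View pics/r1.png

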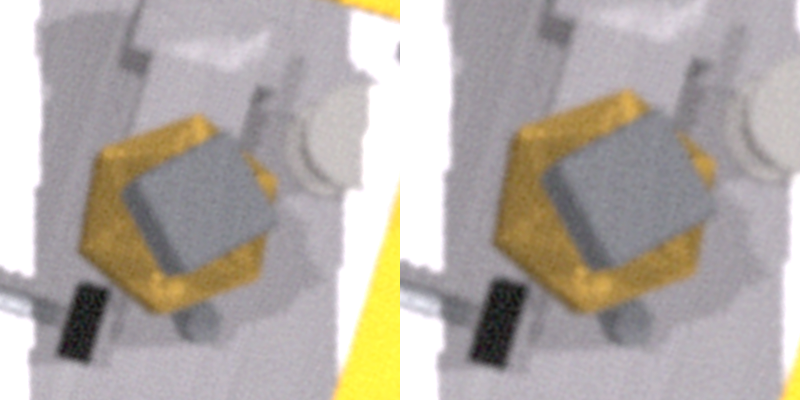

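The head centre is about (0.537,-0.0607) with flats at 33° mod 90. The ring is concentric, with flat normals at 19° mod 60. I'll align and descend to the ring.

```bash
python3 -m creep '[[[0.0014,0.0022,0.022,0,0,3.7,1],[0,0,0.022,0,0,0,1],[0,0,0.022,0,0,0,1],[0,0,0.022,0,0,0,1],[0,0,0.022,0,0,0,1],[0,0,0.022,0,0,0,1],[0,0,0.022,0,0,0,1],[0,0,0.0195,0,0,0,1],[0,0,0.01,0,0,0,1],[0,0,0,0,0,0,1]]]'
python3 - <<'E'
from h import *
st();im,d=bot.get_image("wrist");cv2.imwrite("pics/w2.png",im[:,:,::-1])
E
```

```text
time: 4.9
position: [0.5361, -0.061, 0.0467]
orientation: [0.986, 0.165, -0.001, -0.0]
wrist_force: [-0.5, 0.1, 0.5]
opening: 0.999
t4.90 p [ 0.5361 -0.061   0.0467] x [ 0.946  0.325 -0.002] z [-0.002  0.    -1.   ] yaw 18.94 F [-0.46  0.11  0.49] T [-0.007 -0.031  0.011] op 0.999 q6 0.667
```

View pics/w2.png

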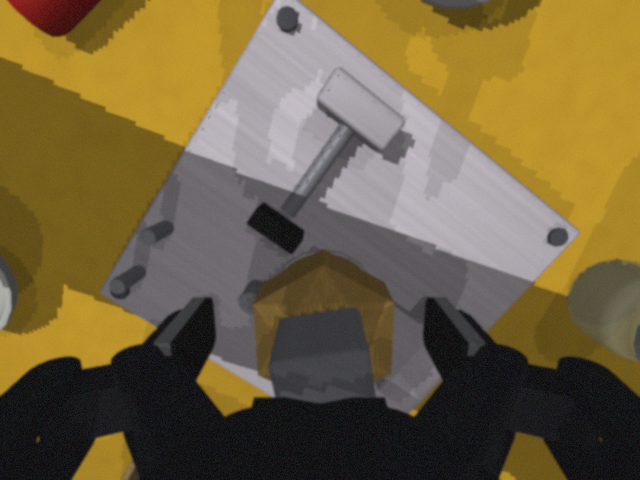

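The ring sits centred between the jaws with its flats parallel to the pads. The finger tip is at (252,293) and the pad at (275,228). Closing.

```bash
python3 -m creep '[[[0,0,0,0,0,0,0],[0,0,0,0,0,0,0],[0,0,0,0,0,0,0],[0,0,0,0,0,0,0],[0,0,0,0,0,0,0],[0,0,0,0,0,0,0],[0,0,0,0,0,0,0],[0,0,0,0,0,0,0]]]'
python3 -c "
from h import *
st()"
```

```text
time: 5.75
position: [0.5379, -0.0607, 0.0491]
orientation: [0.986, 0.165, 0.001, 0.0]
wrist_force: [1.0, 0.5, 8.5]
opening: 0.571
t5.75 p [ 0.5379 -0.0607  0.0491] x [0.945 0.326 0.003] z [ 0.003  0.    -1.   ] yaw 19.01 F [1.02 0.53 8.47] T [0.107 0.115 0.212] op 0.571 q6 0.667
```

```bash
python3 -m creep '[[[0,0,-0.001,0,0,-2,0],[0,0,0,0,0,-2,0],[0,0,0,0,0,-2,0],[0,0,0,0,0,-2,0],[0,0,0,0,0,-2,0]]]' | head -1
python3 -c "
from h import *
st()"
python3 -m creep '[[[0,0,0,0,0,-2,0],[0,0,0,0,0,-2,0],[0,0,0,0,0,-2,0],[0,0,0,0,0,-2,0],[0,0,0,0,0,-2,0]]]' | head -1
python3 -c "
from h import *
st()"
```

```text
time: 6.25
t6.25 p [ 0.5378 -0.0608  0.0492] x [0.874 0.487 0.002] z [ 0.002  0.    -1.   ] yaw 29.12 F [ 4.04  1.91 -0.71] T [ 0.422 -1.015 -0.259] op 0.575 q6 0.769
time: 6.75
t6.75 p [ 0.5378 -0.0608  0.0491] x [0.776 0.631 0.002] z [ 0.002  0.    -1.   ] yaw 39.11 F [ 5.25  1.24 -2.36] T [ 0.496 -1.02  -0.35 ] op 0.576 q6 0.870
```

```bash
python3 -m creep '[[[0,0,0,0,0,-2,0],[0,0,0,0,0,-2,0],[0,0,0,0,0,-2,0],[0,0,0,0,0,-2,0],[0,0,0,0,0,-2,0]]]' | head -1
python3 -c "
from h import *
st()"
python3 -m creep '[[[0,0,0,0,0,-2,0],[0,0,0,0,0,-2,0],[0,0,0,0,0,-2,0],[0,0,0,0,0,-2,0],[0,0,0,0,0,-2,0]]]' | head -1
python3 -c "
from h import *
st()"
python3 -m creep '[[[0,0,0,0,0,-2,0],[0,0,0,0,0,-2,0],[0,0,0,0,0,-2,0],[0,0,0,0,0,-2,0],[0,0,0,0,0,-2,0]]]' | head -1
python3 -c "
from h import *
st()"
python3 -m creep '[[[0,0,0,0,0,-2,0],[0,0,0,0,0,-2,0],[0,0,0,0,0,-2,0],[0,0,0,0,0,-2,0],[0,0,0,0,0,-2,0],[0,0,0,0,0,0,0]]]' | head -1
python3 -c "
from h import *
st();im,d=bot.get_image('wrist');cv2.imwrite('pics/w3.png',im[:,:,::-1])"
```

```text
time: 7.25
t7.25 p [ 0.5377 -0.0609  0.049 ] x [0.655 0.756 0.002] z [ 0.002  0.    -1.   ] yaw 49.09 F [ 4.65  1.82 -2.77] T [ 0.486 -1.069 -0.368] op 0.571 q6 0.971
time: 7.75
t7.75 p [ 0.5377 -0.0609  0.049 ] x [0.514 0.858 0.001] z [ 0.002  0.    -1.   ] yaw 59.08 F [ 5.06  2.   -2.5 ] T [ 0.536 -0.985 -0.422] op 0.575 q6 1.072
time: 8.25
t8.25 p [ 0.5377 -0.0609  0.049 ] x [0.357 0.934 0.001] z [ 0.002  0.    -1.   ] yaw 69.08 F [ 4.23  1.13 -2.3 ] T [ 0.467 -0.936 -0.432] op 0.575 q6 1.173
time: 8.85
t8.85 p [ 0.5376 -0.061   0.049 ] x [0.189 0.982 0.001] z [ 0.002  0.    -1.   ] yaw 79.12 F [ 4.78  1.8  -2.07] T [ 0.354 -0.916  0.249] op 0.573 q6 1.276
```

View pics/w3.png

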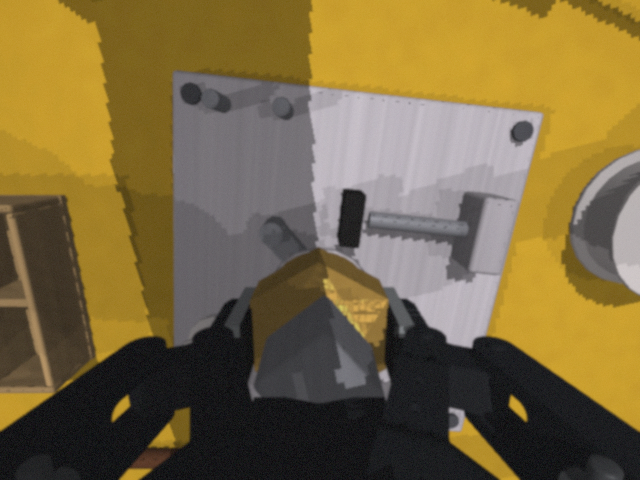

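The gripper turned the ring 60° and the head stayed put, now about 45° off the jaws. The breakaway torque levelled off, which puts the shoe bearing about 0.63 rad back from the start. Next I'll release, lift and grip the head.

```bash
python3 -m creep '[[[0,0,0,0,0,0,1],[0,0,0,0,0,0,1],[0,0,0,0,0,0,1],[0,0,0,0,0,0,1],[0,0,0,0,0,0,1],[0,0,-0.016,0,0,0,1],[0,0,-0.016,0,0,0,1],[0,0,0,0,0,0,1]]]'
python3 -m creep '[[[0,0,0,0,0,7.7,1],[0,0,0,0,0,7.7,1],[0,0,0,0,0,7.7,1],[0,0,0,0,0,7.7,1],[0,0,0,0,0,7.7,1],[0,0,0,0,0,7.5,1],[0,0,0,0,0,0,1],[0,0,0,0,0,0,1]]]' | head -1
python3 - <<'E'
from h import *
st();i=bot.camera_info("wrist");im,d=bot.get_image("wrist");np.savez("w4.npz",im=im,d=d,P=i["pose"])
cv2.imwrite("pics/w4.png",im[:,:,::-1])
E
```

```text
time: 9.7
position: [0.5375, -0.0611, 0.0823]
orientation: [0.772, 0.636, 0.001, 0.001]
wrist_force: [-0.6, 0.1, 0.5]
opening: 1.003
time: 10.5
t10.50 p [ 0.5365 -0.0609  0.0804] x [ 0.837  0.547 -0.001] z [-0.001 -0.    -1.   ] yaw 33.19 F [-0.22 -0.5   0.31] T [-0.023 -0.023  0.022] op 1.002 q6 0.786
```

View pics/w4.png

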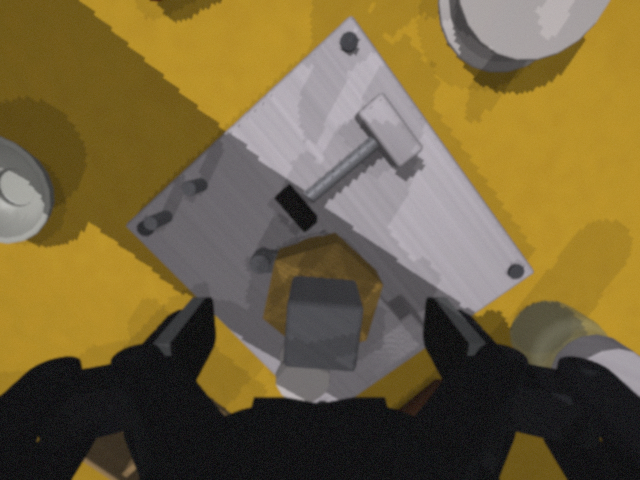

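The head is about 3° clockwise of the jaws. The finger tip is at (262,260) and the pad's near face runs from (276,203) to (303,231). I'll work out the travel to touch.

Run:
```python
from h import *
a=np.load("w4.npz");i=dict(bot.camera_info("wrist"));i["pose"]=a["P"]
c=np.array([.537,-.0608])
A=at_z("wrist",(276,203),.033,i)[:2];B=at_z("wrist",(303,231),.033,i)[:2];C=at_z("wrist",(291,186),.033,i)[:2];Dd=at_z("wrist",(317,218),.033,i)[:2]
for z in (.024,.030):
  T=at_z("wrist",(262,260),z,i)[:2];print("tip",T,np.linalg.norm(T-c),np.degrees(np.arctan2(*(T-c)[::-1])))
print(A,B,"face len",np.linalg.norm(A-B),"thick",np.linalg.norm(A-C))
u=(B-A)/np.linalg.norm(B-A);n=np.array([-u[1],u[0]]);n*=np.sign(n@((C-A)))
print("face normal ang",np.degrees(np.arctan2(n[1],n[0])))
f=(A-c)@n
th0=np.arctan2(*(T-c)[::-1])
for k in np.arange(0,90,1):
    t=th0-np.radians(k);p=c+.036*np.array([np.cos(t),np.sin(t)])
    if (p-c)@n+.006>f: print("touch after",k,"deg");break
```

```text
tip [ 0.50535739 -0.07785936] 0.035948243963653294 -151.66973068850163
tip [ 0.50516054 -0.07567402] 0.035142392471460816 -154.96004576043447
[ 0.49475089 -0.0422223 ] [ 0.51555084 -0.04740545] face len 0.021436019894595343 thick 0.012473019817954423
face normal ang 76.00742526919917
touch after 42 deg
```

```bash
python3 -m creep '[[[0,0,0,0,0,3,0],[0,0,0,0,0,0,0],[0,0,0,0,0,0,0],[0,0,0,0,0,0,0],[0,0,0,0,0,0,0],[0,0,0,0,0,0,0],[0,0,0,0,0,0,0],[0,0,0,0,0,0,0],[0,0,0,0,0,0,0],[0,0,0,0,0,0,0]]]'
python3 -c "
from h import *
st()"
```

```text
time: 11.55
position: [0.5377, -0.0606, 0.0812]
orientation: [0.966, 0.259, 0.001, 0.0]
wrist_force: [4.1, 4.0, 5.3]
opening: 0.315
t11.55 p [ 0.5377 -0.0606  0.0812] x [0.866 0.5   0.002] z [ 0.002  0.    -1.   ] yaw 29.99 F [4.1  4.03 5.35] T [ 0.724 -0.607 -0.3  ] op 0.315 q6 0.752
```

```bash
python3 -m creep '[[[0,0,0,0,0,2,0],[0,0,0,0,0,2,0],[0,0,0,0,0,2,0],[0,0,0,0,0,2,0],[0,0,0,0,0,2,0]]]' | head -1
python3 -c "
from h import *
st()"
python3 -m creep '[[[0,0,0,0,0,2,0],[0,0,0,0,0,2,0],[0,0,0,0,0,2,0],[0,0,0,0,0,2,0],[0,0,0,0,0,2,0]]]' | head -1
python3 -c "
from h import *
st()"
python3 -m creep '[[[0,0,0,0,0,2,0],[0,0,0,0,0,2,0],[0,0,0,0,0,2,0],[0,0,0,0,0,2,0]]]' | head -1
python3 -c "
from h import *
st()"
python3 -m creep '[[[0,0,0,0,0,2,0],[0,0,0,0,0,2,0]]]' | head -1
python3 -c "
from h import *
st()"
python3 -m creep '[[[0,0,0,0,0,2,0],[0,0,0,0,0,2,0]]]' | head -1
python3 -c "
from h import *
st()"
```

```text
time: 12.05
t12.05 p [ 0.5378 -0.0605  0.0812] x [0.939 0.343 0.002] z [ 0.002  0.    -1.   ] yaw 20.03 F [3.86 3.24 4.96] T [ 0.629 -0.637  0.5  ] op 0.318 q6 0.644
time: 12.55
t12.55 p [ 0.5379 -0.0605  0.0812] x [0.985 0.174 0.002] z [ 0.002  0.    -1.   ] yaw 10.04 F [3.56 3.15 4.5 ] T [ 0.586 -0.614  0.531] op 0.319 q6 0.536
time: 12.95
t12.95 p [ 0.5379 -0.0605  0.0812] x [0.999 0.036 0.002] z [ 0.002  0.    -1.   ] yaw 2.03 F [4.38 3.44 5.31] T [ 0.681 -0.745  0.548] op 0.318 q6 0.450
time: 13.15
t13.15 p [ 0.538  -0.0604  0.0812] x [ 0.999 -0.034  0.002] z [ 0.002  0.    -1.   ] yaw -1.96 F [4.77 3.1  4.55] T [ 0.595 -0.744  0.44 ] op 0.317 q6 0.406
time: 13.35
t13.35 p [ 0.538  -0.0604  0.0812] x [ 0.995 -0.104  0.002] z [ 0.002  0.    -1.   ] yaw -5.96 F [3.18 3.37 5.7 ] T [ 0.634 -0.687  0.501] op 0.317 q6 0.362
```

```bash
cat > r.py <<'E'
from h import *
s=bot.sense();e=R.from_quat(s["orientation"]).as_matrix();print(round(np.degrees(np.arctan2(e[1,0],e[0,0])),2),round(s["wrist_torque"][2],3),np.round(s["wrist_force"],1))
E
python3 -m creep '[[[0,0,0,0,0,1.5,0]]]' >/dev/null; python3 r.py
python3 -m creep '[[[0,0,0,0,0,1.5,0]]]' >/dev/null; python3 r.py
python3 -m creep '[[[0,0,0,0,0,1.5,0]]]' >/dev/null; python3 r.py
python3 -m creep '[[[0,0,0,0,0,1.5,0]]]' >/dev/null; python3 r.py
python3 -m creep '[[[0,0,0,0,0,1.5,0]]]' >/dev/null; python3 r.py
python3 -m creep '[[[0,0,0,0,0,1.5,0]]]' >/dev/null; python3 r.py
```

```text
-7.46 0.449 [5.3 3.2 4.8]
-8.94 0.475 [4.9 3.7 4.7]
-10.44 0.5 [5.5 3.3 4.3]
-11.94 0.463 [4.  3.1 6. ]
-13.44 0.478 [5.  3.  4.7]
-14.94 0.471 [4.6 3.5 5. ]
```

```bash
python3 -m creep '[[[0,0,0,0,0,1.5,0]]]' >/dev/null; python3 r.py
python3 -m creep '[[[0,0,0,0,0,1.5,0]]]' >/dev/null; python3 r.py
python3 -m creep '[[[0,0,0,0,0,1.5,0]]]' >/dev/null; python3 r.py
python3 -m creep '[[[0,0,0,0,0,1.5,0]]]' >/dev/null; python3 r.py
python3 -m creep '[[[0,0,0,0,0,1.5,0]]]' >/dev/null; python3 r.py
```

```text
-16.44 0.493 [4.2 3.2 5.4]
-17.94 0.553 [5.3 3.5 3.8]
-19.44 0.581 [5.  3.4 4.8]
-20.94 0.59 [5.7 3.1 4.6]
-22.43 0.658 [5.9 2.9 4.4]
```

```bash
python3 -m creep '[[[0,0,0,0,0,1.5,0]]]' >/dev/null; python3 r.py
python3 -m creep '[[[0,0,0,0,0,1,0]]]' >/dev/null; python3 r.py
python3 - <<'E'
from h import *
st();i=bot.camera_info("wrist");im,d=bot.get_image("wrist");P1=i
a=np.load("w4.npz");j=dict(i);j["pose"]=a["P"]
c=(.510,-.052)
o=[cv2.convertScaleAbs(rect(x,k,.033,c,.04,400),alpha=1.6) for x,k in ((a["im"],j),(im,i))]
cv2.imwrite("pics/r5.png",np.hstack(o)[:,:,::-1])
E
```

```text
-23.93 0.599 [6.4 3.4 4.7]
-24.92 0.653 [5.8 3.4 3.6]
t14.65 p [ 0.5382 -0.0605  0.0812] x [ 0.907 -0.421  0.002] z [ 0.002 -0.    -1.   ] yaw -24.92 F [5.82 3.39 3.61] T [ 0.63  -0.882  0.653] op 0.318 q6 0.153
```

View pics/r5.png

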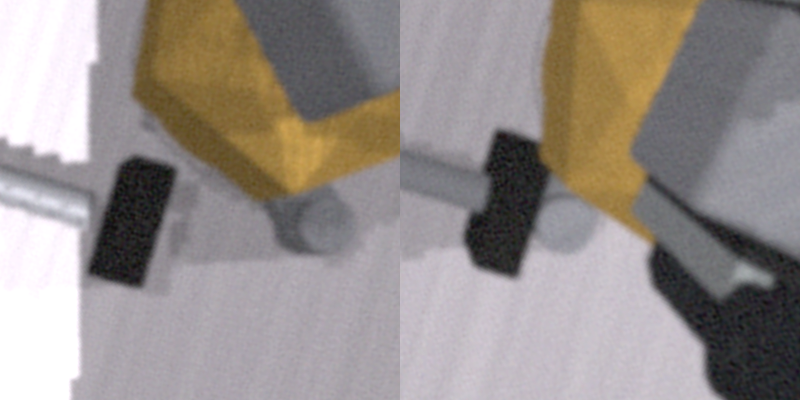

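The finger tip now presses on the pad's face. The two crops are misregistered by about 3 mm, so I'll compare the block-to-pad distance within each image instead.

Run:
```python
from h import *
i=bot.camera_info("wrist");im,d=bot.get_image("wrist");np.savez("w5.npz",im=im,d=d,P=i["pose"])
a=np.load("w4.npz");j=dict(i);j["pose"]=a["P"]
c=(.515,-.016)
# rotate so the plunger axis is horizontal
o=[]
for x,k in ((a["im"],j),(im,i)):
    r=cv2.convertScaleAbs(rect(x,k,.030,c,.05,400),alpha=1.6)
    M=cv2.getRotationMatrix2D((200,200),15,1);o.append(cv2.warpAffine(r,M,(400,400))[60:340])
cv2.imwrite("pics/r6.png",np.vstack([cv2.resize(p,None,fx=1.05,fy=1.05) for p in o])[:,:,::-1])
```

```text
(no output)
```

View pics/r6.png

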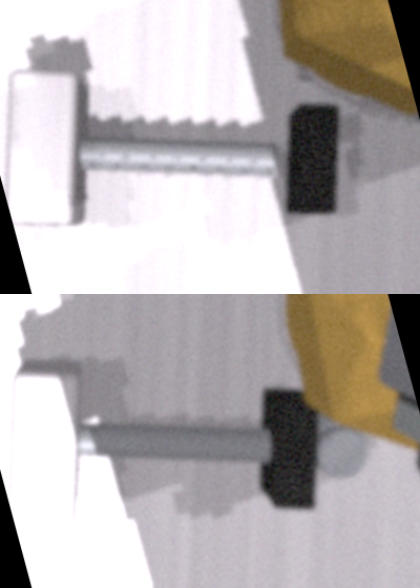

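The plunger is compressed about 5.7 mm by image (≈4.6 N), and torque suggests 5.3 N. I'll add a bit more, then release and look.

```bash
python3 -m creep '[[[0,0,0,0,0,0.9,0]]]' >/dev/null; python3 r.py
python3 -m creep '[[[0,0,0,0,0,0.9,0]]]' >/dev/null; python3 r.py
python3 -m creep '[[[0,0,0,0,0,0,0],[0,0,0,0,0,0,0]]]' >/dev/null; python3 r.py
python3 -m creep '[[[0,0,0,0,0,0,1],[0,0,0,0,0,0,1],[0,0,0,0,0,0,1],[0,0,0,0,0,0,1],[0,0,0,0,0,0,1],[0,0,0,0,0,0,1]]]' >/dev/null
python3 - <<'E'
from h import *
st();i=bot.camera_info("wrist");im,d=bot.get_image("wrist");np.savez("w7.npz",im=im,d=d,P=i["pose"]);cv2.imwrite("pics/w7.png",im[:,:,::-1])
E
```

```text
-25.77 0.67 [5.3 3.3 5.3]
-26.69 0.723 [4.8 3.4 4.3]
-26.69 0.525 [6.3 3.4 4.5]
t15.75 p [ 0.5365 -0.0611  0.0808] x [ 0.892 -0.452 -0.   ] z [-0. -0. -1.] yaw -26.86 F [0.16 0.46 0.07] T [ 0.034 -0.015  0.022] op 1.0 q6 0.132
```

View pics/w7.png

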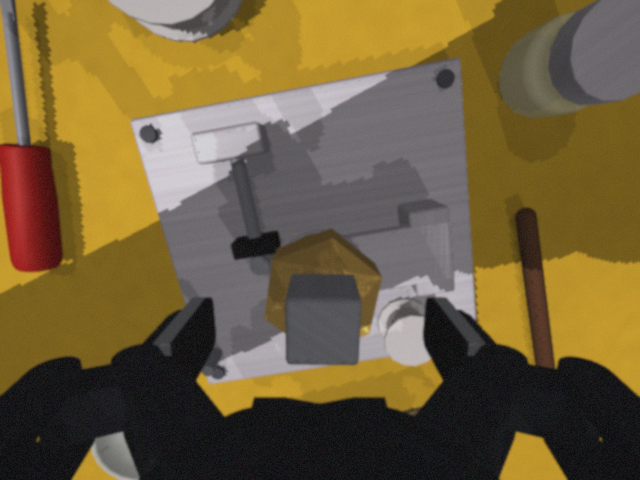

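The head stayed put after release, and the finger is on the pad at (262,255). The bobbin at (405,330) is below finger height. Next I'll grip the ring at yaw −37.6° and retighten by about 64°.

```bash
python3 -m creep '[[[0,0,0,0,0,5.4,1],[0,0,0,0,0,5.3,1],[0,0,0.01,0,0,0,1],[0,0,0.012,0,0,0,1],[0,0,0.01,0,0,0,1],[0,0,0,0,0,0,1],[0,0,0,0,0,0,1]]]' | head -1; python3 r.py
python3 -m creep '[[[0,0,0,0,0,0,0],[0,0,0,0,0,0,0],[0,0,0,0,0,0,0],[0,0,0,0,0,0,0],[0,0,0,0,0,0,0],[0,0,0,0,0,0,0],[0,0,0,0,0,0,0],[0,0,0,0,0,0,0]]]' >/dev/null
python3 -c "
from h import *
st()"
```

```text
time: 16.5
-37.55 -0.036 [0.7 0.7 0.6]
t17.30 p [ 0.5377 -0.0616  0.0497] x [ 0.793 -0.609  0.003] z [ 0.003 -0.001 -1.   ] yaw -37.54 F [ 0.21 -1.71  7.34] T [-0.351 -0.104  0.207] op 0.575 q6 0.050
```

```bash
python3 -m creep '[[[0,0,0,0,0,2,0],[0,0,0,0,0,2,0],[0,0,0,0,0,2,0],[0,0,0,0,0,2,0],[0,0,0,0,0,2,0]]]' >/dev/null; python3 r.py
python3 -m creep '[[[0,0,0,0,0,2,0],[0,0,0,0,0,2,0]]]' >/dev/null; python3 r.py
python3 -m creep '[[[0,0,0,0,0,2,0],[0,0,0,0,0,2,0]]]' >/dev/null; python3 r.py
python3 -m creep '[[[0,0,0,0,0,2,0],[0,0,0,0,0,2,0]]]' >/dev/null; python3 r.py
python3 -m creep '[[[0,0,0,0,0,2,0],[0,0,0,0,0,2,0]]]' >/dev/null; python3 r.py
python3 -m creep '[[[0,0,0,0,0,2,0],[0,0,0,0,0,2,0]]]' >/dev/null; python3 r.py
python3 -m creep '[[[0,0,0,0,0,2,0],[0,0,0,0,0,2,0]]]' >/dev/null; python3 r.py
python3 -m creep '[[[0,0,0,0,0,2,0],[0,0,0,0,0,2,0]]]' >/dev/null; python3 r.py
python3 -m creep '[[[0,0,0,0,0,2,0],[0,0,0,0,0,2,0]]]' >/dev/null; python3 r.py
python3 -m creep '[[[0,0,0,0,0,2,0],[0,0,0,0,0,2,0]]]' >/dev/null; python3 r.py
```

```text
-47.59 0.346 [ 0.2 -1.1  6.5]
-51.59 0.351 [-0.5 -1.2  7.3]
-55.58 0.419 [-0.4 -1.2  6.6]
-59.58 0.367 [-0.5 -0.9  7.5]
-63.58 0.397 [0.1 0.1 6.3]
-67.58 0.356 [-1.2 -0.3  7.6]
-71.57 0.442 [-0.4 -0.7  8.3]
-75.56 0.439 [-1.4 -0.4  9.3]
-79.56 0.454 [-1.3  0.7  9.7]
-83.55 0.491 [-0.8 -0.4  9.9]
```

```bash
python3 -m creep '[[[0,0,0,0,0,2,0],[0,0,0,0,0,2,0]]]' >/dev/null; python3 r.py
python3 -m creep '[[[0,0,0,0,0,2,0],[0,0,0,0,0,2,0]]]' >/dev/null; python3 r.py
python3 -m creep '[[[0,0,0,0,0,2,0],[0,0,0,0,0,2,0]]]' >/dev/null; python3 r.py
python3 -m creep '[[[0,0,0,0,0,2,0],[0,0,0,0,0,2,0]]]' >/dev/null; python3 r.py
python3 -m creep '[[[0,0,0,0,0,2,0]]]' >/dev/null; python3 r.py
python3 -m creep '[[[0,0,0,0,0,1.2,0]]]' >/dev/null; python3 r.py
```

```text
-87.54 0.528 [-0.3  0.  10.4]
-91.54 0.562 [-0.9  0.8 11.5]
-95.53 0.638 [ 0.6  0.4 11.3]
-99.53 0.592 [-0.7  0.8 13.2]
-101.52 0.66 [-1.7  1.8 12.8]
-102.71 0.608 [-2.   1.3 13.2]
```

Torque is about 0.63 Nm at the expected angle, so the ring is firmly tight. Release, rise and check.

```bash
python3 -m creep '[[[0,0,0,0,0,0,0],[0,0,0,0,0,0,1],[0,0,0,0,0,0,1],[0,0,0,0,0,0,1],[0,0,0,0,0,0,1],[0,0,0,0,0,0,1],[0,0,0,0,0,0,1],[0,0,-0.015,0,0,0,1],[0,0,-0.015,0,0,0,1],[0,0,0,0,0,0,1]]]' | head -1
python3 -m creep '[[[0,0,-0.02,0,0,-8,1],[0,0,-0.02,0,0,-8,1],[0,0,-0.02,0,0,-8,1],[0,0,-0.01,0,0,-8,1],[0,0,0,0,0,-8,1],[0,0,0,0,0,-8,1],[0,0,0,0,0,-8,1],[0,0,0,0,0,-8,1],[0,0,0,0,0,-8,1],[0,0,0,0,0,-4,1]]]' | head -1
python3 -m creep '[[[0,0,0,0,0,0,1],[0,0,0,0,0,0,1]]]' >/dev/null
python3 - <<'E'
from h import *
st();i=bot.camera_info("wrist");im,d=bot.get_image("wrist");a=np.load("w7.npz");j=dict(i);j["pose"]=a["P"]
c=(.53,-.03);o=[]
for x,k in ((a["im"],j),(im,i)):
    r=cv2.convertScaleAbs(rect(x,k,.030,c,.06,480),alpha=1.6)
    M=cv2.getRotationMatrix2D((240,240),15,1);o.append(cv2.warpAffine(r,M,(480,480))[:,40:440])
cv2.imwrite("pics/r8.png",np.hstack(o)[:,:,::-1])
E
```

```text
time: 21.6
time: 22.6
t22.80 p [ 0.5365 -0.061   0.1485] x [ 0.892 -0.452 -0.   ] z [-0.  0. -1.] yaw -26.9 F [ 0.16  0.22 -0.1 ] T [ 0.048  0.004 -0.004] op 1.005 q6 0.000
```

View pics/r8.png

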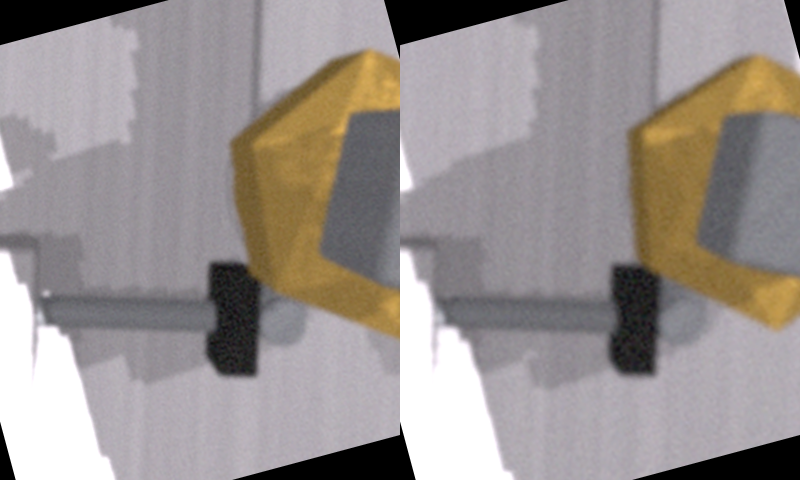

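The pad compression is unchanged by the tightening (55.2 vs 55.0 mm from block to pad face, about 62 mm unloaded), and the head angle is unchanged. Handing in.

```bash
python3 -c "
from h import *
st();bot.job_done()"
```

```text
t22.85 p [ 0.5365 -0.061   0.1485] x [ 0.892 -0.452 -0.   ] z [-0.  0. -1.] yaw -26.88 F [-0.54  0.12 -0.31] T [-0.005 -0.022  0.026] op 1.001 q6 0.000
the job is handed in; nothing more can be done
```

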